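Find the clear mould gap with a feeler

TASK

Take the feeler from its wooden holder by the handle and try its blade gently in the parting gaps of all three moulds, the left one first, then the middle, then the right, as seen from the robot: in two of them hidden resin jams the blade part-way, in one it slides fully in. Then slide the blade fully home in the clear gap, collar down on the mould, and leave the feeler standing there as a marker. Feel your way: do not push the blade with more than 25 N or it bends, and leave the bottle, case and discs where they are.

Things in the scene. Friction and masses are not known exactly. Their poses are not given: they have to be found in the camera images.
- mould_left: the left (largest y) of three identical two-part moulds of pale plaster, fixed to the bench: 90 (x) x 70 (y) x 70 (z) mm, origin at the centre of its underside, z up. Its halves meet at a vertical parting gap in the body's x-z plane (y = 0), open at the top in the middle. Exactly one of the three gaps is clear; which one changes from start to start
- mould_middle: the middle one of the three moulds, same sizes and axes as the left one
- mould_right: the right (smallest y) one of the three moulds, same sizes and axes as the left one
- gap_left (a point): mouth of the left mould's gap: middle of the gap, level with the mould's top, axes as the mould. The gap is 5 mm wide (y) and 24 mm long (x); a V groove along the whole top, 13 mm wide and 4 mm deep, leads in. A clear gap is over 45 mm deep; in a blocked one a hidden lump of rubbery resin stops the blade tip about 18 mm below the top, giving way about 1 mm per 3 N
- gap_middle (a point): mouth of the middle mould's gap, as the left one
- gap_right (a point): mouth of the right mould's gap, as the left one
- holder: wooden holder block, fixed, 60 (x) x 56 (y) x 56 (z) mm, origin at the centre of its underside; the feeler stands in its slot, blade down, free to be lifted straight out
- feeler: the feeler, a loose hand gauge of about 120 g, z up along its handle, origin at the underside of its collar. Steel collar 24 (x) x 22 (y) mm, z 0 to 6 mm; black handle 24 (x) x 14 (y) mm, z 6 to 56 mm, to be pinched across its 14 mm. At the start the collar rests on the holder's top, axes as the holder's; fully home in a gap it rests on the mould's top
- blade: the feeler's steel blade, rigidly part of it, same origin and axes as the feeler: 20 (x) x 3 (y) mm, reaching 45 mm below the collar, its end rounded with 10 mm radius in the x-z plane
- blade_tip (a point): the lowest point of the blade, on its axis, 45 mm below the collar's underside
- bottle: clear glass bottle with brass cap, loose bystander, 48 mm diameter, 110 mm tall, origin at the centre of its underside
- case: flat black case, loose bystander, 130 x 100 x 30 mm, origin at the centre of its underside
- discs: stack of dark mould discs in one piece, loose bystander, 84 mm diameter, 42 mm tall, origin at the centre of its underside
Not all that is in view belongs to the job. Leave any purple or turquoise look-alike of the mould_left alone.

How it is judged:
By the outcome, as a careful person would: the job done as asked, in the order asked, and still so for the second after the job is handed in, with the robot touching nothing.
It also fails if it takes over 67 s, if anything falls off the work surface, if the arm or the gripper's body presses on something with over 40 N, if the wrist force passes 120 N, or if a joint passes its speed limit or range.

ROBOT

A 7-joint arm with a two-finger parallel gripper is mounted at the origin on the work surface. World frame = base frame: x ahead of the robot, y to its left, z up, the work surface at z = 0. Lengths are in m, angles in rad, forces in N, time in s.
With the tool pointing down it reaches from about 0.425 to 0.925 m from the base axis. Payload 6.8 kg.
Tool frame: the origin (TCP) lies midway between the tips of the shut fingers; the grasp point (between the pads) lies 19 mm behind it; z points along the fingers, y is the line along which they close (so a half turn about z gives the same grasp; the last joint's range is limited). The gripper opens to 85 mm and grips with 20 to 120 N. Pads are 22 mm wide; open, the fingers measure 114 mm over their backs; the gripper's body (76 mm by 85 mm) begins 54 mm behind the grasp point. The pads swing forward as they close: fully open they stand 13 mm farther back than shut.
Start: joints at [-0.108, 0.477, 0.022, 1.555, -0.011, 1.109, -0.083], TCP at [0.675, 0, 0.231] pointing down, gripper open.
Joint ranges: [-2.96, 2.96], [-0.34, 2.1], [-1.41, 1.46], [0.24, 2.44], [-1.37, 4.51], [0.17, 1.92], [-2.96, 2.96]. Speed limits (rad/s): [2.39, 2.39, 3.14, 3.14, 3.14, 3.14, 3.14].

INTERFACE

Orientations are given as a unit quaternion [w, x, y, z].
In Python, from station import bot gives the robot as it stands.
- The arm moves only by the tool jog_arm, never from a script. Its argument "rows" is a list of rows, each an object of numbers: "fingers": the finger opening in mm, from 0 to 85.4; "x", "y", "z": the shift along the tool's x, y, z in mm; "ax", "ay", "az": the turn, a rotation vector about the tool's x, y, z in degrees. A call has exactly 8 rows; each row shifts and turns the commanded pose from where the row before left it, along the tool's axes as they then stand; what a row does not reach is not made up. A row lasts 1/10 s, in which the tool goes at most 50 mm and 8.59 degrees, less where a joint would pass 70% of its speed; a pose out of reach is approached as far as the arm can. A call with a gripper value outside its range is refused whole. The fingers move at their own pace and stop on an object; "force" is the grip in N (left out, the last holds). Time passes only in rows, so rows that do not move let the fingers close, or fill a call up. It gives the time, the measured TCP pose, the force, the opening and the grip force at its end, in the units of the state.
- bot.get_obs(): the state, without advancing time (a new reading comes with each control period).
- bot.read_camera(name): name is "scene" or "side" or "wrist"; returns a dict with "pixels" (480x640x3 uint8, red, green, blue), "vertical_fov" (degrees; the focal length in pixels is half the picture's height over the tangent of half this angle, whatever the lens; pixels are square), "cx", "cy" (the principal point, pixels), "world_from_camera" (4x4, takes a point from camera to world coordinates). Camera axes: x right, y down, z forward; pixel columns grow to the right and rows downward; lengths in m; the calibration is good to about 2 mm. A picture is of the moment at which its call begins. There is no depth.
- bot.hand_in(): hands the job in; it is judged then, once.
The state is a dict: "t": time; "q": joint angles; "joint_vel": joint speeds; "joint_torque": joint torques, N m; "eef_pos": TCP position; "tool_rot": TCP orientation; "contact_force": force on the tool from outside, world axes, zero at the start; "torque": the same for the moment, N m; "gripper_width": opening from 0.0 (shut) to 1.0 (fully open); "grasp_force": force on a finger pad.
Only numpy, scipy, OpenCV 4.12 (cv2) and the standard library are available. Lean on these libraries where they do the work, as an engineer would, in place of code of your own. Each camera call takes 0.05 s, during which the arm holds its last target. There are 200 camera calls.

## Working session

There is one attempt and no reset: what is moved stays moved. The work goes in short steps, Python scripts to look and compute and a tool call to move; the robot and the scene stay as the last step left them, time stands still between calls to the robot, and variables do not carry over. Pictures are saved under pics/ and viewed, at most 10 in all, crops included, and the job is handed in when it is done.

Besides the shell and the picture viewer there is one more tool, called after "Call:" by a JSON object that holds its "name" and its "arguments", one argument or row to a line. jog_arm: Moves the arm, as the interface text tells. Its arguments: {"type":"object","properties":{"rows":{"type":"array","items":{"type":"object","properties":{"fingers":{"type":"number"},"x":{"type":"number"},"y":{"type":"number"},"z":{"type":"number"},"ax":{"type":"number"},"ay":{"type":"number"},"az":{"type":"number"}}}},"force":{"type":"number"}},"required":["rows"]}

```bash
mkdir -p pics; ls; python3 - <<'E'
from station import bot
import cv2,numpy as np
for n in ["scene","side","wrist"]:
    c=bot.read_camera(n); cv2.imwrite(f"pics/{n}0.png",c["pixels"][:,:,::-1])
    np.savez(f"pics/{n}0.npz",**{k:np.array(v) for k,v in c.items()})
    print(n,c["vertical_fov"],c["cx"],c["cy"],np.round(c["world_from_camera"],3).tolist())
o=bot.get_obs();print({k:np.round(v,3).tolist() for k,v in o.items()})
E
```

```text
pics
scene 47.99544176630371 316.49212937320635 239.52607401620236 [[-0.548, 0.661, -0.513, 1.135], [0.837, 0.44, -0.326, 0.433], [0.01, -0.608, -0.794, 0.962], [0.0, 0.0, 0.0, 1.0]]
side 56.19915331903993 321.9171183342803 244.81865920777588 [[0.987, -0.096, 0.13, 0.419], [-0.161, -0.6, 0.783, -0.879], [0.003, -0.794, -0.608, 0.785], [0.0, 0.0, 0.0, 1.0]]
wrist 70.73717953371388 317.66863689302016 240.5505734380692 [[1.0, 0.0, -0.002, 0.675], [-0.0, -0.965, -0.263, 0.067], [-0.002, 0.263, -0.965, 0.374], [0.0, 0.0, 0.0, 1.0]]
{'t': 0.15, 'q': [-0.108, 0.478, 0.022, 1.556, -0.011, 1.109, -0.083], 'joint_vel': [-0.001, -0.003, 0.001, -0.005, 0.001, 0.001, 0.001], 'joint_torque': [0.002, -59.692, 1.609, -28.149, 0.013, 0.007, 0.0], 'eef_pos': [0.675, -0.0, 0.231], 'tool_rot': [-0.0, 0.707, 0.707, -0.001], 'contact_force': [0.842, 1.104, -0.592], 'torque': [0.045, -0.024, 0.068], 'grasp_force': 0.0, 'gripper_width': 0.997}
```

View pics/scene0.png

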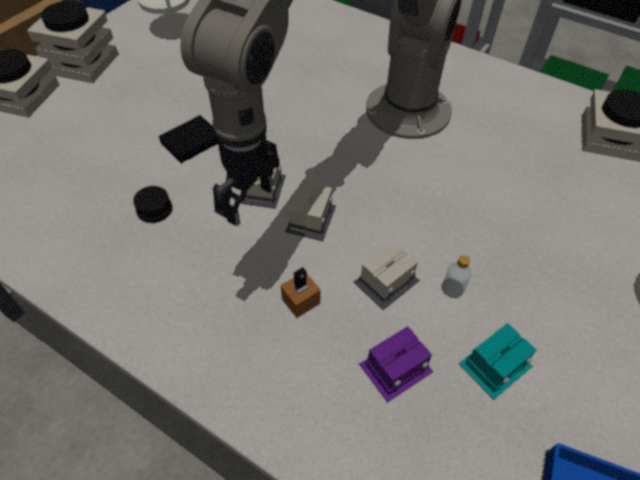

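View pics/side0.png

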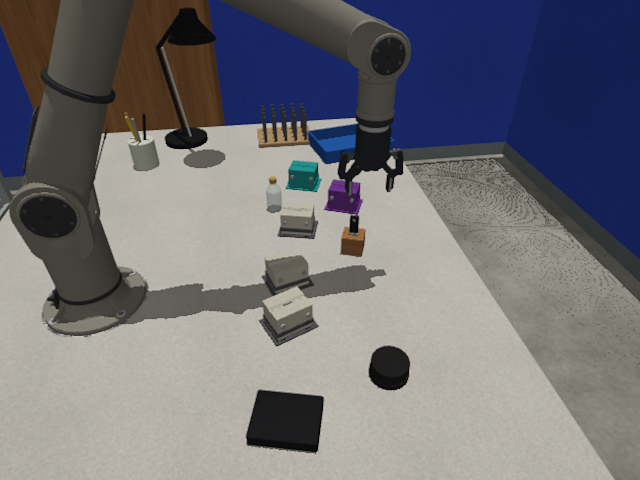

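View pics/wrist0.png

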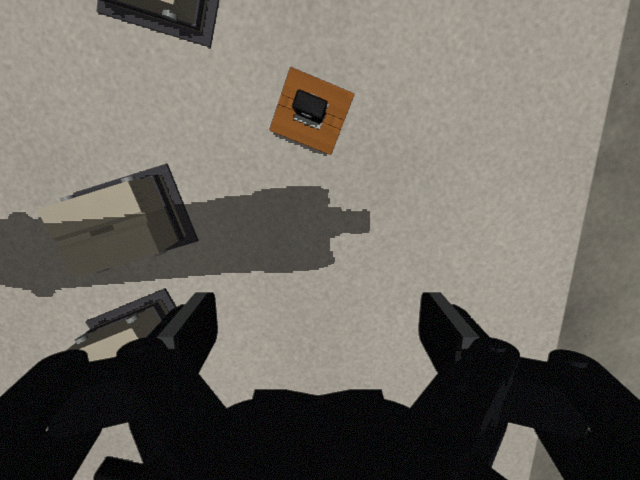

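Scene: the holder (300,293) with the feeler, three pale moulds at (390,270), (312,210) and (263,185), and purple and turquoise decoys. In the wrist view the holder top is around (312,110), the handle top is around (310,104), and the middle mould is at about (110,220).

```bash
cat > h.py <<'E'
import numpy as np,cv2
def cam(n,tag=None):
    from station import bot
    c=bot.read_camera(n)
    if tag: cv2.imwrite(f"pics/{tag}.png",c["pixels"][:,:,::-1]); np.savez(f"pics/{tag}.npz",**{k:np.array(v) for k,v in c.items()})
    return c
def load(tag): return dict(np.load(f"pics/{tag}.npz"))
def hit(c,uv,z):
    uv=np.atleast_2d(np.array(uv,float)); f=240/np.tan(np.radians(float(c["vertical_fov"]))/2)
    T=c["world_from_camera"]; d=np.c_[(uv[:,0]-c["cx"])/f,(uv[:,1]-c["cy"])/f,np.ones(len(uv))]@T[:3,:3].T
    o=T[:3,3]; return o+d*((z-o[2])/d[:,2])[:,None]
def proj(c,p):
    T=np.linalg.inv(c["world_from_camera"]); p=np.atleast_2d(p)@T[:3,:3].T+T[:3,3]; f=240/np.tan(np.radians(float(c["vertical_fov"]))/2)
    return np.c_[p[:,0]/p[:,2]*f+c["cx"],p[:,1]/p[:,2]*f+c["cy"]]
E
python3 - <<'E'
from h import *
np.set_printoptions(precision=4,suppress=True)
c=load("wrist0"); im=c["pixels"]; hsv=cv2.cvtColor(im,cv2.COLOR_RGB2HSV)
m=cv2.inRange(hsv,(5,100,60),(20,255,255)); ct=max(cv2.findContours(m,0,2)[0],key=cv2.contourArea)
p=cv2.approxPolyDP(ct,4,True)[:,0]; print(p.tolist()); print(hit(c,p,.056))
print("handle",hit(c,[(310,104)],.112))
for n,uv in (("side0",[(298,213),(287,265),(288,302)]),("scene0",[(390,262),(316,205),(262,180)])): print(n,hit(load(n),uv,.07))
for n in("side0","scene0"):
    c=load(n);m=cv2.inRange(cv2.cvtColor(c["pixels"],cv2.COLOR_RGB2HSV),(5,120,60),(20,255,255));m[:210]=0
    ct=max(cv2.findContours(m[:330],0,2)[0],key=cv2.contourArea);print(n,cv2.boundingRect(ct))
E
```

```text
[[290, 67], [270, 130], [330, 154], [353, 93]]
[[0.6502 0.1344 0.056 ]
 [0.6312 0.0831 0.056 ]
 [0.6851 0.0623 0.056 ]
 [0.7047 0.1138 0.056 ]]
handle [[0.6685 0.0983 0.112 ]]
side0 [[ 0.5274  0.2012  0.07  ]
 [ 0.4728 -0.0258  0.07  ]
 [ 0.4622 -0.1546  0.07  ]]
scene0 [[ 0.5249  0.2217  0.07  ]
 [ 0.4803  0.0136  0.07  ]
 [ 0.4854 -0.1298  0.07  ]]
side0 (341, 227, 24, 29)
scene0 (282, 275, 37, 32)
```

Call:
{"name": "jog_arm", "arguments": {
  "rows": [
    {"x":49,"y":-3.5,"fingers":85},
    {"x":49,"y":-3.5},
    {"az":-8.5},
    {"az":-8.5},
    {"az":-8.5},
    {"az":-8.5},
    {"az":-8.5},
    {"az":-8.5}
  ]
}}

```text
invalid input
```

Call:
{"name": "jog_arm", "arguments": {
  "rows": [
    {"az":-8.5},
    {"az":-8.5},
    {"az":-1.3},
    {},
    {},
    {},
    {},
    {}
  ]
}}

```text
invalid input
```

```bash
python3 - <<'E'
from h import *
np.set_printoptions(precision=4,suppress=True)
from station import bot
c=cam("wrist","wrist1"); o=bot.get_obs(); print(o["t"],o["eef_pos"],o["tool_rot"],o["contact_force"],o["q"]); print(c["world_from_camera"])
E
```

```text
0.2 [ 0.6746 -0.0001  0.2307] [-0.0004  0.7071  0.7071 -0.0004] [-0.1721  0.3154 -0.0228] [-0.1081  0.4775  0.0224  1.556  -0.0115  1.1093 -0.0831]
[[ 1.      0.0003 -0.0017  0.6746]
 [-0.0002 -0.9647 -0.2632  0.0673]
 [-0.0017  0.2632 -0.9647  0.374 ]
 [ 0.      0.      0.      1.    ]]
```

View pics/wrist1.png

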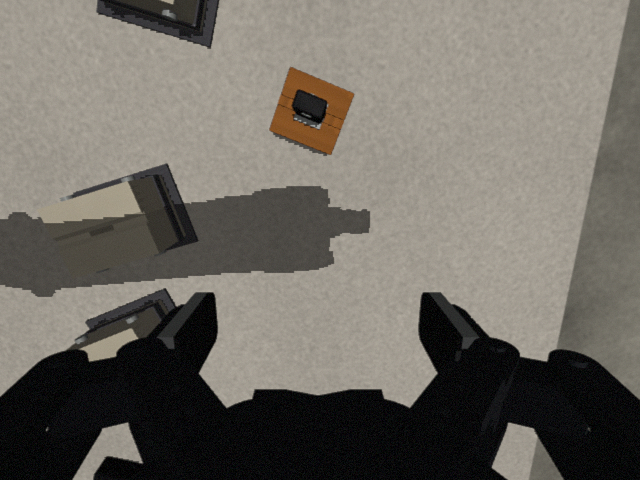

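The arm has not moved and the view is unchanged, because the rows were refused. I'll fill in every field.

Call:
{"name": "jog_arm", "arguments": {
  "rows": [
    {"x":49,"y":-3.5,"z":0,"ax":0,"ay":0,"az":0,"fingers":85},
    {"x":49,"y":-3.5,"z":0,"ax":0,"ay":0,"az":0,"fingers":85},
    {"x":0,"y":0,"z":0,"ax":0,"ay":0,"az":-8.5,"fingers":85},
    {"x":0,"y":0,"z":0,"ax":0,"ay":0,"az":-8.5,"fingers":85},
    {"x":0,"y":0,"z":0,"ax":0,"ay":0,"az":-8.5,"fingers":85},
    {"x":0,"y":0,"z":0,"ax":0,"ay":0,"az":-8.5,"fingers":85},
    {"x":0,"y":0,"z":0,"ax":0,"ay":0,"az":-8.5,"fingers":85},
    {"x":0,"y":0,"z":0,"ax":0,"ay":0,"az":-8.5,"fingers":85}
  ]
}}

```text
t: 1.0
eef_pos: [0.6679, 0.098, 0.231]
tool_rot: [-0.0, 0.331, 0.944, -0.0]
contact_force: [-0.1, -0.4, 0.5]
gripper_width: 0.993
grasp_force: 0.0
```

Call:
{"name": "jog_arm", "arguments": {
  "rows": [
    {"x":0,"y":0,"z":0,"ax":0,"ay":0,"az":-8.5,"fingers":85},
    {"x":0,"y":0,"z":0,"ax":0,"ay":0,"az":-8.5,"fingers":85},
    {"x":0,"y":0,"z":0,"ax":0,"ay":0,"az":-1.3,"fingers":85},
    {"x":0,"y":0,"z":0,"ax":0,"ay":0,"az":0,"fingers":85},
    {"x":0,"y":0,"z":0,"ax":0,"ay":0,"az":0,"fingers":85},
    {"x":0,"y":0,"z":0,"ax":0,"ay":0,"az":0,"fingers":85},
    {"x":0,"y":0,"z":0,"ax":0,"ay":0,"az":0,"fingers":60},
    {"x":0,"y":0,"z":0,"ax":0,"ay":0,"az":0,"fingers":60}
  ]
}}

```text
t: 1.8
eef_pos: [0.668, 0.0981, 0.2313]
tool_rot: [0.0, 0.18, 0.984, -0.0]
contact_force: [0.4, 0.3, 0.3]
gripper_width: 0.706
grasp_force: 0.0
```

```bash
python3 - <<'E'
from h import *
np.set_printoptions(precision=4,suppress=True)
from station import bot
c=cam("wrist","wrist2"); o=bot.get_obs(); print(o["t"],o["eef_pos"],o["tool_rot"],o["contact_force"],o["q"])
E
```

```text
1.85 [0.668  0.0981 0.2313] [-0.      0.1798  0.9837 -0.    ] [ 0.0148 -0.2396  0.0333] [-0.0595  0.4916 -0.2556  1.5395  0.1325  1.1276  0.8661]
```

View pics/wrist2.png

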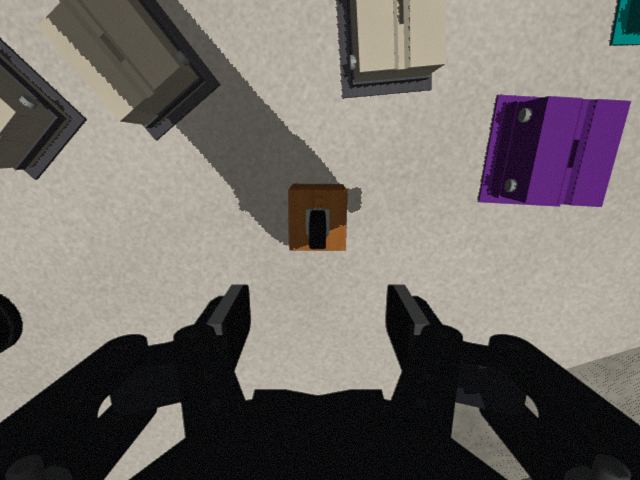

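The fingers are centred on the handle (column 318), and the holder is square to the view. The left mould is at the top (395,30) and the middle one at upper left (120,60). I'll check the centre numbers, then descend.

```bash
python3 - <<'E'
from h import *
np.set_printoptions(precision=4,suppress=True)
c=load("wrist2"); im=c["pixels"]; 
b=(im.max(2)<45).astype(np.uint8)[190:262,285:350]
ys,xs=np.where(b>0); print(xs.min()+285,xs.max()+285,ys.min()+190,ys.max()+190)
e=ys.max()+190.5; xm=np.median(xs)+285
p=hit(c,[(xm,e)],.112)[0]; R=c["world_from_camera"][:3,:3]; up=-R[:,1]; up[2]=0; up/=np.linalg.norm(up)
print("handle centre",p+up*.012)
m=cv2.inRange(cv2.cvtColor(im,cv2.COLOR_RGB2HSV),(5,100,40),(20,255,255)); ct=max(cv2.findContours(m,0,2)[0],key=cv2.contourArea); r=cv2.boundingRect(ct); print(r)
bl=hit(c,[(r[0],r[1]+r[3]),(r[0]+r[2],r[1]+r[3])],.056); print(bl, bl.mean(0)+up*.03, np.degrees(np.arctan2(*(bl[1]-bl[0])[1::-1])))
E
```

```text
309 326 210 248
handle centre [0.6674 0.0985 0.112 ]
(288, 184, 60, 67)
[[0.6865 0.0605 0.056 ]
 [0.7074 0.1159 0.056 ]] [0.6689 0.0988 0.056 ] 69.26151669896456
```

Call:
{"name": "jog_arm", "arguments": {
  "rows": [
    {"x":0,"y":0,"z":45,"ax":0,"ay":0,"az":0,"fingers":50},
    {"x":0,"y":0,"z":45,"ax":0,"ay":0,"az":0,"fingers":50},
    {"x":0,"y":0,"z":40,"ax":0,"ay":0,"az":0,"fingers":50},
    {"x":0,"y":0,"z":20,"ax":0,"ay":0,"az":0,"fingers":50},
    {"x":0,"y":0,"z":11,"ax":0,"ay":0,"az":0,"fingers":50},
    {"x":0,"y":0,"z":0,"ax":0,"ay":0,"az":0,"fingers":30},
    {"x":0,"y":0,"z":0,"ax":0,"ay":0,"az":0,"fingers":8},
    {"x":0,"y":0,"z":0,"ax":0,"ay":0,"az":0,"fingers":8}
  ],
  "force": 70
}}

```text
t: 2.65
eef_pos: [0.6693, 0.0983, 0.0722]
tool_rot: [0.001, 0.18, 0.984, 0.001]
contact_force: [0.5, 0.4, -1.4]
gripper_width: 0.16
grasp_force: 68.0
```

Call:
{"name": "jog_arm", "arguments": {
  "rows": [
    {"x":0,"y":0,"z":0,"ax":0,"ay":0,"az":0,"fingers":8},
    {"x":0,"y":0,"z":0,"ax":0,"ay":0,"az":0,"fingers":8},
    {"x":0,"y":0,"z":0,"ax":0,"ay":0,"az":0,"fingers":8},
    {"x":0,"y":0,"z":0,"ax":0,"ay":0,"az":0,"fingers":8},
    {"x":0,"y":0,"z":0,"ax":0,"ay":0,"az":0,"fingers":8},
    {"x":0,"y":0,"z":0,"ax":0,"ay":0,"az":0,"fingers":8},
    {"x":0,"y":0,"z":0,"ax":0,"ay":0,"az":0,"fingers":8},
    {"x":0,"y":0,"z":0,"ax":0,"ay":0,"az":0,"fingers":8}
  ]
}}

```text
t: 3.45
eef_pos: [0.6693, 0.0982, 0.0721]
tool_rot: [0.001, 0.18, 0.984, 0.001]
contact_force: [-0.4, 1.0, 6.6]
gripper_width: 0.154
grasp_force: 68.8
```

Call:
{"name": "jog_arm", "arguments": {
  "rows": [
    {"x":0,"y":0,"z":-10,"ax":0,"ay":0,"az":0,"fingers":8},
    {"x":0,"y":0,"z":-20,"ax":0,"ay":0,"az":0,"fingers":8},
    {"x":0,"y":0,"z":-40,"ax":0,"ay":0,"az":0,"fingers":8},
    {"x":0,"y":0,"z":-45,"ax":0,"ay":0,"az":0,"fingers":8},
    {"x":45,"y":0,"z":-20,"ax":0,"ay":0,"az":0,"fingers":8},
    {"x":45,"y":0,"z":-20,"ax":0,"ay":0,"az":0,"fingers":8},
    {"x":0,"y":0,"z":0,"ax":0,"ay":0,"az":0,"fingers":8},
    {"x":0,"y":0,"z":0,"ax":0,"ay":0,"az":0,"fingers":8}
  ]
}}

```text
t: 4.25
eef_pos: [0.5832, 0.1304, 0.2267]
tool_rot: [0.001, 0.179, 0.984, 0.0]
contact_force: [-0.0, -0.3, -2.2]
gripper_width: 0.154
grasp_force: 68.6
```

```bash
python3 - <<'E'
from h import *
np.set_printoptions(precision=4,suppress=True)
from station import bot
c=cam("wrist","wrist3"); o=bot.get_obs(); print(o["t"],o["eef_pos"],o["tool_rot"],o["contact_force"],o["q"])
E
```

```text
4.3 [0.5839 0.1294 0.2259] [ 0.0005  0.1797  0.9837 -0.0002] [ 0.6982 -0.503  -1.2014] [-0.0998  0.3728 -0.2865  1.7368  0.12    1.0483  0.7819]
```

View pics/wrist3.png

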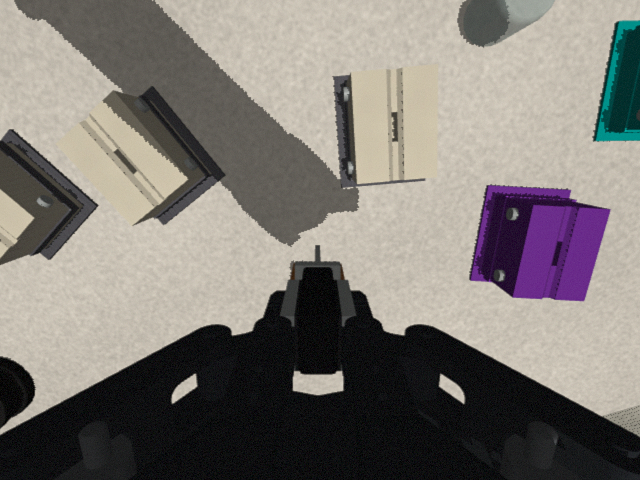

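The handle is held, with the blade visible at (318,255). The left mould's slit is at about (395,126), the middle mould's is at about (123,160), and the right mould is cut off at far left.

```bash
cat >> h.py <<'E'
def mould(c,uv,dark=70,r=26):
    im=c["pixels"]; g=im.max(2); u,v=map(int,uv); x0,y0=u-r,v-r
    b=(g[v-r:v+r,u-r:u+r]<dark).astype(np.uint8)
    n,l,s,ce=cv2.connectedComponentsWithStats(b)
    k=min(range(1,n),key=lambda i:np.hypot(*(ce[i]-r))if s[i,4]>15 else 1e9)
    ys,xs=np.where(l==k); q=np.c_[xs+x0,ys+y0]; w=hit(c,q,.066); m=w.mean(0); e=np.linalg.svd((w-m)[:,:2],full_matrices=False)
    a=np.degrees(np.arctan2(e[2][0,1],e[2][0,0])); t=(w-m)[:,:2]@e[2].T
    mid=(t.max(0)+t.min(0))/2
    return (m[:2]+mid@e[2]).round(4),round((a+90)%180-90,2),np.ptp(t,axis=0).round(4),s[k,4]
E
python3 - <<'E'
from h import *
np.set_printoptions(precision=4,suppress=True)
c=load("wrist3"); im=c["pixels"]
print(im[110:140:6,385:405:2].max(2))
for uv in((395,126),(123,160)):
    for d in (60,80,100): print(mould(c,uv,d))
# top quads
hsv=cv2.cvtColor(im,cv2.COLOR_RGB2HSV); m=((im[:,:,0].astype(int)-im[:,:,2]>22)&(im[:,:,0]>120)).astype(np.uint8)
for uv in((395,126),(123,160)):
    n,l,s,ce=cv2.connectedComponentsWithStats(cv2.morphologyEx(m,cv2.MORPH_CLOSE,np.ones((13,13))))
    k=l[uv[1],uv[0]]; ct=max(cv2.findContours((l==k).astype(np.uint8),0,2)[0],key=cv2.contourArea)
    w=hit(c,ct[:,0],.07)[:,:2]; r=cv2.minAreaRect((w*1000).astype(np.float32)); print(r, cv2.approxPolyDP(ct,6,True)[:,0].tolist())
E
```

```text
[[204 188 163 179 213 212 173 158 111 187]
 [208 190 167 127  72  61 125 156 155 187]
 [207 198 166 178  99  64 109 157 158 188]
 [205 207 167 178 194  70 107 158 151 168]
 [208 203 151 177 128  67  88 159 156 179]]
(array([0.5324, 0.2212]), np.float64(0.0), array([0.]), np.int32(1))
(array([0.5273, 0.2223]), np.float64(-15.34), array([0.0222, 0.0036]), np.int32(89))
(array([0.527 , 0.2221]), np.float64(-14.84), array([0.0229, 0.0046]), np.int32(109))Traceback (most recent call last):
  File "<stdin>", line 6, in <module>
  File "h.py", line 19, in mould
    k=min(range(1,n),key=lambda i:np.hypot(*(ce[i]-r))if s[i,4]>15 else 1e9)
ValueError: min() iterable argument is empty
```

```bash
python3 - <<'E'
from h import *
np.set_printoptions(precision=4,suppress=True)
c=load("wrist3"); im=c["pixels"].copy()
for uv in((395,126),(123,160)):
    for d in (90,110,130):
        try: print(mould(c,uv,d))
        except Exception as e: print(e)
m=((im[:,:,0].astype(int)-im[:,:,2]>22)&(im[:,:,0]>150)).astype(np.uint8)
m=cv2.morphologyEx(m,cv2.MORPH_OPEN,np.ones((3,3)));m=cv2.morphologyEx(m,cv2.MORPH_CLOSE,np.ones((13,13)))
for uv in((405,126),(123,170)):
    n,l,s,ce=cv2.connectedComponentsWithStats(m)
    k=l[uv[1],uv[0]]; ct=max(cv2.findContours((l==k).astype(np.uint8),0,2)[0],key=cv2.contourArea)
    w=hit(c,ct[:,0],.07)[:,:2]; r=cv2.minAreaRect((w*1000).astype(np.float32)); print(k,r, cv2.approxPolyDP(ct,6,True)[:,0].tolist())
E
```

```text
(array([0.5273, 0.2223]), np.float64(-14.43), array([0.0224, 0.0037]), np.int32(96))
(array([0.5269, 0.2223]), np.float64(-15.03), array([0.023 , 0.0049]), np.int32(124))
(array([0.5273, 0.2221]), np.float64(-15.7), array([0.0239, 0.0051]), np.int32(150))
(array([ 0.4717, -0.0071]), np.float64(17.08), array([0.0227, 0.0042]), np.int32(125))
(array([ 0.4716, -0.007 ]), np.float64(16.3), array([0.0229, 0.0045]), np.int32(141))
(array([ 0.4714, -0.0071]), np.float64(16.65), array([0.0233, 0.0052]), np.int32(162))
1 ((527.1968383789062, 222.66226196289062), (71.26219177246094, 90.6876220703125), 74.2428207397461) [[437, 64], [351, 72], [357, 183], [436, 177]]
2 ((471.86761474609375, -7.8535308837890625), (91.55936431884766, 70.68155670166016), 16.51801109313965) [[100, 101], [56, 145], [132, 225], [186, 177]]
```

Call:
{"name": "jog_arm", "arguments": {
  "rows": [
    {"x":43,"y":33.5,"z":0,"ax":0,"ay":0,"az":0,"fingers":8},
    {"x":43,"y":33.5,"z":0,"ax":0,"ay":0,"az":0,"fingers":8},
    {"x":0,"y":0,"z":20,"ax":0,"ay":0,"az":-5.2,"fingers":8},
    {"x":0,"y":0,"z":25,"ax":0,"ay":0,"az":0,"fingers":8},
    {"x":0,"y":0,"z":15,"ax":0,"ay":0,"az":0,"fingers":8},
    {"x":0,"y":0,"z":5,"ax":0,"ay":0,"az":0,"fingers":8},
    {"x":0,"y":0,"z":0,"ax":0,"ay":0,"az":0,"fingers":8},
    {"x":0,"y":0,"z":0,"ax":0,"ay":0,"az":0,"fingers":8}
  ]
}}

```text
t: 5.1
eef_pos: [0.5326, 0.2151, 0.161]
tool_rot: [0.0, 0.135, 0.991, 0.0]
contact_force: [-0.2, 0.1, -1.8]
gripper_width: 0.154
grasp_force: 68.6
```

```bash
python3 - <<'E'
from h import *
np.set_printoptions(precision=4,suppress=True)
from station import bot
c=cam("wrist","wrist4"); o=bot.get_obs(); print(o["t"],o["eef_pos"],o["tool_rot"],o["contact_force"])
cv2.imwrite("pics/w4c.png",cv2.resize(c["pixels"][60:340,160:480,::-1],(640,560),interpolation=cv2.INTER_NEAREST))
print("gap proj",proj(c,[[.5272,.2223,.07]]))
E
```

```text
5.15 [0.5327 0.2153 0.1613] [0.0007 0.1352 0.9908 0.0005] [ 0.4492 -0.1036 -1.6444]
gap proj [[324.2429 234.942 ]]
```

View pics/w4c.png

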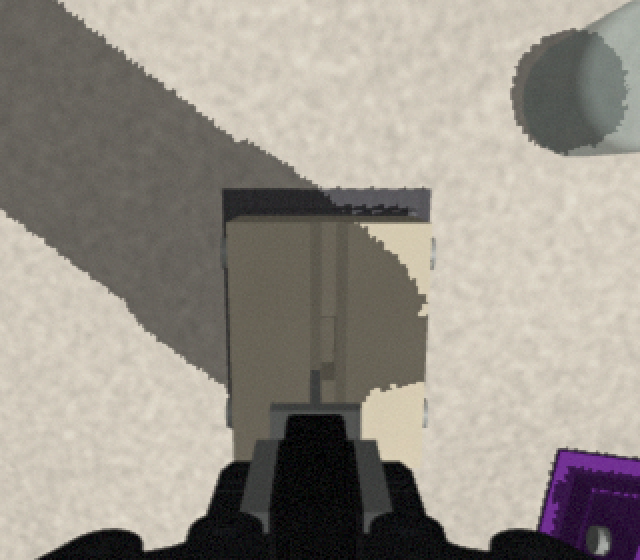

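The short first step left the tool about 9 mm from the gap. The groove runs vertically at crop column 329 (full 324.5), the slit's near end is at crop row 317, and the blade is at crop (315,370-405). I'll compare these with the model predictions.

```bash
cat >> h.py <<'E'
def offs(o,g):  # shift to gap in tool axes, mm, plus yaw of tool y
    w,x,y,z=o["tool_rot"]; from scipy.spatial.transform import Rotation as R
    M=R.from_quat([x,y,z,w]).as_matrix(); d=np.r_[np.array(g)-o["eef_pos"][:2],0]
    return (M.T@d*1000).round(1),np.degrees(np.arctan2(M[1,1],M[0,1])).round(2),M
E
python3 - <<'E'
from h import *
np.set_printoptions(precision=4,suppress=True)
from station import bot
c=load("wrist4"); o=bot.get_obs(); s,yaw,M=offs(o,(.5272,.2223)); print(s,yaw)
a=np.radians(-15.5); u=np.array([np.cos(a),np.sin(a),0])
print("slit near end pred", proj(c,np.array([.5272,.2223,.066])-.012*u)," obs (324.5,218.5)")
th=np.linspace(0,np.pi/2,20); p=o["eef_pos"]; off=-.0165
P=[p+M[:,0]*.01*np.cos(t)+M[:,2]*(-off+.045-.010+.010*np.sin(t)) for t in th]
q=proj(c,P); print("blade min row pred",q[q[:,1].argmin()],"obs (317.7,245)")
d=np.median(c["pixels"][236:262,305:330].max(2),axis=0);print(d)
print(c["pixels"][212:246,318:328].max(2).mean(1).round())
E
```

```text
[ 7.2  5.3 -0. ] 74.45
slit near end pred [[324.1992 217.356 ]]  obs (324.5,218.5)
blade min row pred [316.8268 246.2357] obs (317.7,245)
[104.  104.  105.  104.5 105.  105.  106.  105.  106.  100.   73.5  64.
  63.5  64.5  65.5  86.  101.  103.  101.5 102.5 101.5  96.   90.5  91.5
  92.5]
[102. 103. 101. 103. 102. 103.  92.  99.  98. 100.  99. 101. 100. 100.
 100. 100. 100. 100.  99. 100.  98.  98.  98.  98.  98. 100.  99.  98.
  98.  86.  84.  84.  83.  79.]
```

Call:
{"name": "jog_arm", "arguments": {
  "rows": [
    {"x":6.1,"y":5.1,"z":0,"ax":0,"ay":0,"az":0,"fingers":8},
    {"x":0,"y":0,"z":10,"ax":0,"ay":0,"az":0,"fingers":8},
    {"x":0,"y":0,"z":10,"ax":0,"ay":0,"az":0,"fingers":8},
    {"x":0,"y":0,"z":5,"ax":0,"ay":0,"az":0,"fingers":8},
    {"x":0,"y":0,"z":3,"ax":0,"ay":0,"az":0,"fingers":8},
    {"x":0,"y":0,"z":0,"ax":0,"ay":0,"az":0,"fingers":8},
    {"x":0,"y":0,"z":0,"ax":0,"ay":0,"az":0,"fingers":8},
    {"x":0,"y":0,"z":0,"ax":0,"ay":0,"az":0,"fingers":8}
  ]
}}

```text
t: 5.95
eef_pos: [0.5275, 0.2219, 0.1326]
tool_rot: [0.0, 0.135, 0.991, 0.0]
contact_force: [-0.7, -0.1, -1.2]
gripper_width: 0.157
grasp_force: 68.6
```

```bash
python3 - <<'E'
from h import *
from station import bot
c=cam("wrist","wrist5");o=bot.get_obs();print(o["eef_pos"],o["contact_force"],offs(o,(.5272,.2223))[:2])
cv2.imwrite("pics/w5c.png",cv2.resize(c["pixels"][120:340,210:430,::-1],(600,600),interpolation=cv2.INTER_NEAREST))
E
```

```text
[0.52751556 0.22183257 0.13263489] [-0.10184728 -0.153538   -1.18989259] (array([ 0.4,  0.4, -0. ]), np.float64(74.49))
```

View pics/w5c.png

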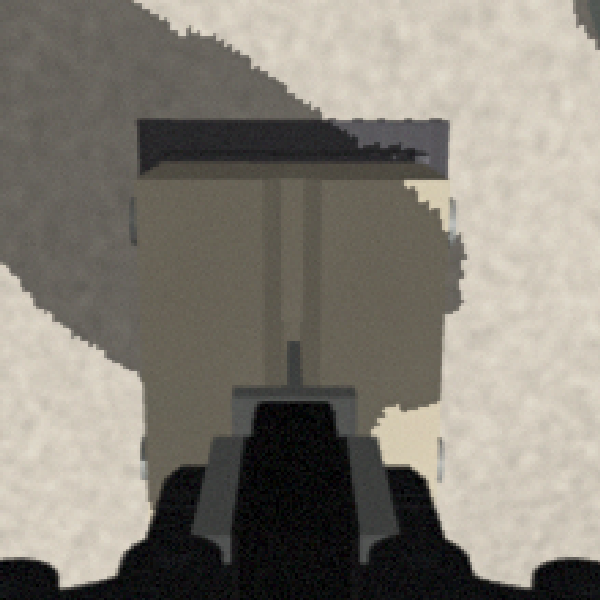

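The blade (column 294) is centred in the groove (282–303) just above the slit. I'll feel downwards.

Call:
{"name": "jog_arm", "arguments": {
  "rows": [
    {"x":0,"y":0,"z":1.5,"ax":0,"ay":0,"az":0,"fingers":8},
    {"x":0,"y":0,"z":1.5,"ax":0,"ay":0,"az":0,"fingers":8},
    {"x":0,"y":0,"z":1.5,"ax":0,"ay":0,"az":0,"fingers":8},
    {"x":0,"y":0,"z":1.5,"ax":0,"ay":0,"az":0,"fingers":8},
    {"x":0,"y":0,"z":1,"ax":0,"ay":0,"az":0,"fingers":8},
    {"x":0,"y":0,"z":1,"ax":0,"ay":0,"az":0,"fingers":8},
    {"x":0,"y":0,"z":0,"ax":0,"ay":0,"az":0,"fingers":8},
    {"x":0,"y":0,"z":0,"ax":0,"ay":0,"az":0,"fingers":8}
  ]
}}

```text
t: 6.8
eef_pos: [0.5273, 0.2217, 0.1243]
tool_rot: [0.0, 0.135, 0.991, 0.0]
contact_force: [0.1, -1.1, -2.1]
gripper_width: 0.149
grasp_force: 68.6
```

Call:
{"name": "jog_arm", "arguments": {
  "rows": [
    {"x":0,"y":0,"z":1.5,"ax":0,"ay":0,"az":0,"fingers":8},
    {"x":0,"y":0,"z":1.5,"ax":0,"ay":0,"az":0,"fingers":8},
    {"x":0,"y":0,"z":1.5,"ax":0,"ay":0,"az":0,"fingers":8},
    {"x":0,"y":0,"z":1.5,"ax":0,"ay":0,"az":0,"fingers":8},
    {"x":0,"y":0,"z":1.5,"ax":0,"ay":0,"az":0,"fingers":8},
    {"x":0,"y":0,"z":0,"ax":0,"ay":0,"az":0,"fingers":8},
    {"x":0,"y":0,"z":0,"ax":0,"ay":0,"az":0,"fingers":8},
    {"x":0,"y":0,"z":0,"ax":0,"ay":0,"az":0,"fingers":8}
  ]
}}

```text
t: 7.6
eef_pos: [0.5273, 0.2218, 0.1169]
tool_rot: [0.0, 0.135, 0.991, 0.0]
contact_force: [0.6, 0.1, -1.9]
gripper_width: 0.153
grasp_force: 68.6
```

Call:
{"name": "jog_arm", "arguments": {
  "rows": [
    {"x":0,"y":0,"z":1,"ax":0,"ay":0,"az":0,"fingers":8},
    {"x":0,"y":0,"z":1,"ax":0,"ay":0,"az":0,"fingers":8},
    {"x":0,"y":0,"z":1,"ax":0,"ay":0,"az":0,"fingers":8},
    {"x":0,"y":0,"z":1,"ax":0,"ay":0,"az":0,"fingers":8},
    {"x":0,"y":0,"z":0,"ax":0,"ay":0,"az":0,"fingers":8},
    {"x":0,"y":0,"z":0,"ax":0,"ay":0,"az":0,"fingers":8},
    {"x":0,"y":0,"z":0,"ax":0,"ay":0,"az":0,"fingers":8},
    {"x":0,"y":0,"z":0,"ax":0,"ay":0,"az":0,"fingers":8}
  ]
}}

```text
t: 8.4
eef_pos: [0.5272, 0.2217, 0.1128]
tool_rot: [0.0, 0.135, 0.991, -0.0]
contact_force: [0.4, -0.7, -1.4]
gripper_width: 0.154
grasp_force: 68.6
```

Call:
{"name": "jog_arm", "arguments": {
  "rows": [
    {"x":0,"y":0,"z":1,"ax":0,"ay":0,"az":0,"fingers":8},
    {"x":0,"y":0,"z":1,"ax":0,"ay":0,"az":0,"fingers":8},
    {"x":0,"y":0,"z":1,"ax":0,"ay":0,"az":0,"fingers":8},
    {"x":0,"y":0,"z":1,"ax":0,"ay":0,"az":0,"fingers":8},
    {"x":0,"y":0,"z":0,"ax":0,"ay":0,"az":0,"fingers":8},
    {"x":0,"y":0,"z":0,"ax":0,"ay":0,"az":0,"fingers":8},
    {"x":0,"y":0,"z":0,"ax":0,"ay":0,"az":0,"fingers":8},
    {"x":0,"y":0,"z":0,"ax":0,"ay":0,"az":0,"fingers":8}
  ]
}}

```text
t: 9.2
eef_pos: [0.5274, 0.2219, 0.1096]
tool_rot: [0.0, 0.135, 0.991, 0.0]
contact_force: [-2.4, -0.5, 7.4]
gripper_width: 0.157
grasp_force: 69.7
```

The left gap is jammed: about 9 N at roughly 20 mm depth. I'll withdraw and go to the middle mould.

Call:
{"name": "jog_arm", "arguments": {
  "rows": [
    {"x":0,"y":0,"z":-10,"ax":0,"ay":0,"az":0,"fingers":8},
    {"x":0,"y":0,"z":-25,"ax":0,"ay":0,"az":0,"fingers":8},
    {"x":0,"y":0,"z":-35,"ax":0,"ay":0,"az":0,"fingers":8},
    {"x":-1.5,"y":-47.1,"z":0,"ax":0,"ay":0,"az":0,"fingers":8},
    {"x":-1.5,"y":-47.1,"z":0,"ax":0,"ay":0,"az":0,"fingers":8},
    {"x":-1.5,"y":-47.1,"z":0,"ax":0,"ay":0,"az":0,"fingers":8},
    {"x":-1.5,"y":-47.1,"z":0,"ax":0,"ay":0,"az":0,"fingers":8},
    {"x":-1.5,"y":-47.1,"z":0,"ax":0,"ay":0,"az":0,"fingers":8}
  ]
}}

```text
t: 10.0
eef_pos: [0.4708, -0.0089, 0.1791]
tool_rot: [0.0, 0.135, 0.991, 0.0]
contact_force: [0.5, -1.2, -2.2]
gripper_width: 0.153
grasp_force: 68.6
```

Call:
{"name": "jog_arm", "arguments": {
  "rows": [
    {"x":0,"y":0,"z":0,"ax":0,"ay":0,"az":-8,"fingers":8},
    {"x":0,"y":0,"z":0,"ax":0,"ay":0,"az":-8,"fingers":8},
    {"x":0,"y":0,"z":0,"ax":0,"ay":0,"az":-8,"fingers":8},
    {"x":0,"y":0,"z":0,"ax":0,"ay":0,"az":-8,"fingers":8},
    {"x":0,"y":0,"z":0,"ax":0,"ay":0,"az":0,"fingers":8},
    {"x":0,"y":0,"z":0,"ax":0,"ay":0,"az":0,"fingers":8},
    {"x":0,"y":0,"z":0,"ax":0,"ay":0,"az":0,"fingers":8},
    {"x":0,"y":0,"z":0,"ax":0,"ay":0,"az":0,"fingers":8}
  ]
}}

```text
t: 10.8
eef_pos: [0.4715, -0.0071, 0.1788]
tool_rot: [0.0, -0.143, 0.99, -0.0]
contact_force: [-0.2, 0.1, -1.8]
gripper_width: 0.152
grasp_force: 68.7
```

```bash
python3 - <<'E'
from h import *
from station import bot
np.set_printoptions(precision=4,suppress=True)
c=cam("wrist","wrist6");o=bot.get_obs();print(o["eef_pos"],o["contact_force"],offs(o,(.4716,-.0073))[:2],o["q"].round(2) if hasattr(o["q"],"round") else o["q"])
print("proj mid",proj(c,[[.4716,-.0073,.066]]))
cv2.imwrite("pics/w6.png",c["pixels"][:,:,::-1])
E
```

```text
[ 0.4715 -0.0071  0.1788] [ 0.4204  0.5234 -1.4841] (array([-0. , -0.2,  0. ]), np.float64(106.44)) [ 0.2   0.23 -0.36  2.06  0.11  0.87  1.64]
proj mid [[316.3526 236.4417]]
```

View pics/w6.png

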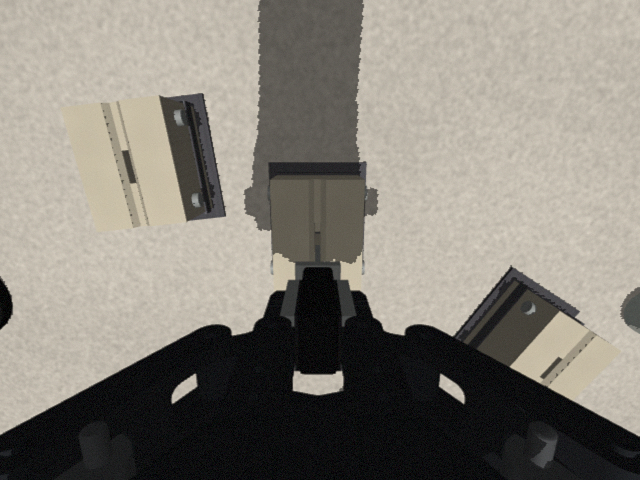

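Middle mould: groove at about column 317, directly under the blade, with top edges at columns 270 and 366 and the near edge at row 178. The right mould is fully visible with its slit at about (129,166), and the left mould is at lower right.

```bash
python3 - <<'E'
from h import *
np.set_printoptions(precision=4,suppress=True)
c=load("wrist6"); im=c["pixels"]
for d in (90,110,130): print(mould(c,(129,166),d))
m=((im[:,:,0].astype(int)-im[:,:,2]>22)&(im[:,:,0]>150)).astype(np.uint8)
m=cv2.morphologyEx(m,cv2.MORPH_OPEN,np.ones((3,3)));m=cv2.morphologyEx(m,cv2.MORPH_CLOSE,np.ones((13,13)))
n,l,s,ce=cv2.connectedComponentsWithStats(m); k=l[180,105]
ct=max(cv2.findContours((l==k).astype(np.uint8),0,2)[0],key=cv2.contourArea)
print(cv2.minAreaRect((hit(c,ct[:,0],.07)[:,:2]*1000).astype(np.float32)))
# middle
a=np.radians(16.5); u=np.array([np.cos(a),np.sin(a),0]); v=np.array([-np.sin(a),np.cos(a),0]); g=np.array([.4716,-.0073,.07])
print("pred near corners",proj(c,[g-.045*u-.035*v,g-.045*u+.035*v]),"groove near",proj(c,[g-.045*u-.0065*v,g-.045*u+.0065*v]),"slit end",proj(c,g-.012*u-[0,0,.004]))
G=im.max(2).astype(int)
print("row190",[(i,G[186:196,i].mean().round()) for i in list(range(264,276))+list(range(304,330))+list(range(360,372))])
print("col 280-300",[(r,G[r,280:300].mean().round()) for r in range(170,186)])
print("col 314-320",[(r,G[r,315:320].mean().round()) for r in range(222,262)])
E
```

```text
(array([ 0.4596, -0.1557]), np.float64(23.26), array([0.0231, 0.0044]), np.int32(186))
(array([ 0.4594, -0.1558]), np.float64(22.65), array([0.0234, 0.0047]), np.int32(208))
(array([ 0.4594, -0.1559]), np.float64(22.59), array([0.0236, 0.0052]), np.int32(235))
((459.7152404785156, -156.0262451171875), (91.04654693603516, 70.74763488769531), 22.996389389038086)
pred near corners [[268.6664 178.7702]
 [363.6722 178.6058]] groove near [[307.3459 178.7033]
 [324.9898 178.6727]] slit end [[316.3106 221.4324]]
row190 [(264, np.float64(103.0)), (265, np.float64(100.0)), (266, np.float64(100.0)), (267, np.float64(88.0)), (268, np.float64(77.0)), (269, np.float64(77.0)), (270, np.float64(94.0)), (271, np.float64(100.0)), (272, np.float64(99.0)), (273, np.float64(99.0)), (274, np.float64(100.0)), (275, np.float64(98.0)), (304, np.float64(98.0)), (305, np.float64(97.0)), (306, np.float64(98.0)), (307, np.float64(97.0)), (308, np.float64(94.0)), (309, np.float64(88.0)), (310, np.float64(88.0)), (311, np.float64(87.0)), (312, np.float64(88.0)), (313, np.float64(88.0)), (314, np.float64(96.0)), (3
[... 1405 characters left out ...]
 (234, np.float64(72.0)), (235, np.float64(74.0)), (236, np.float64(74.0)), (237, np.float64(74.0)), (238, np.float64(73.0)), (239, np.float64(75.0)), (240, np.float64(74.0)), (241, np.float64(76.0)), (242, np.float64(75.0)), (243, np.float64(75.0)), (244, np.float64(75.0)), (245, np.float64(61.0)), (246, np.float64(61.0)), (247, np.float64(61.0)), (248, np.float64(60.0)), (249, np.float64(59.0)), (250, np.float64(59.0)), (251, np.float64(59.0)), (252, np.float64(61.0)), (253, np.float64(61.0)), (254, np.float64(61.0)), (255, np.float64(61.0)), (256, np.float64(60.0)), (257, np.float64(62.0)), (258, np.float64(61.0)), (259, np.float64(60.0)), (260, np.float64(59.0)), (261, np.float64(60.0))]
```

Call:
{"name": "jog_arm", "arguments": {
  "rows": [
    {"x":-0.5,"y":0.3,"z":15,"ax":0,"ay":0,"az":0,"fingers":8},
    {"x":0,"y":0,"z":15,"ax":0,"ay":0,"az":0,"fingers":8},
    {"x":0,"y":0,"z":10,"ax":0,"ay":0,"az":0,"fingers":8},
    {"x":0,"y":0,"z":6,"ax":0,"ay":0,"az":0,"fingers":8},
    {"x":0,"y":0,"z":0,"ax":0,"ay":0,"az":0,"fingers":8},
    {"x":0,"y":0,"z":0,"ax":0,"ay":0,"az":0,"fingers":8},
    {"x":0,"y":0,"z":0,"ax":0,"ay":0,"az":0,"fingers":8},
    {"x":0,"y":0,"z":0,"ax":0,"ay":0,"az":0,"fingers":8}
  ]
}}

```text
t: 11.65
eef_pos: [0.4723, -0.0068, 0.1333]
tool_rot: [0.001, -0.143, 0.99, -0.0]
contact_force: [-0.6, -0.7, -0.9]
gripper_width: 0.155
grasp_force: 68.8
```

Call:
{"name": "jog_arm", "arguments": {
  "rows": [
    {"x":0,"y":0,"z":1.5,"ax":0,"ay":0,"az":0,"fingers":8},
    {"x":0,"y":0,"z":1.5,"ax":0,"ay":0,"az":0,"fingers":8},
    {"x":0,"y":0,"z":1.5,"ax":0,"ay":0,"az":0,"fingers":8},
    {"x":0,"y":0,"z":1.5,"ax":0,"ay":0,"az":0,"fingers":8},
    {"x":0,"y":0,"z":1,"ax":0,"ay":0,"az":0,"fingers":8},
    {"x":0,"y":0,"z":1,"ax":0,"ay":0,"az":0,"fingers":8},
    {"x":0,"y":0,"z":0,"ax":0,"ay":0,"az":0,"fingers":8},
    {"x":0,"y":0,"z":0,"ax":0,"ay":0,"az":0,"fingers":8}
  ]
}}

```text
t: 12.45
eef_pos: [0.4719, -0.0067, 0.1248]
tool_rot: [-0.0, -0.144, 0.99, 0.0]
contact_force: [0.7, -0.2, -1.3]
gripper_width: 0.161
grasp_force: 68.8
```

Call:
{"name": "jog_arm", "arguments": {
  "rows": [
    {"x":0,"y":0,"z":1.5,"ax":0,"ay":0,"az":0,"fingers":8},
    {"x":0,"y":0,"z":1.5,"ax":0,"ay":0,"az":0,"fingers":8},
    {"x":0,"y":0,"z":1.5,"ax":0,"ay":0,"az":0,"fingers":8},
    {"x":0,"y":0,"z":1.5,"ax":0,"ay":0,"az":0,"fingers":8},
    {"x":0,"y":0,"z":1.5,"ax":0,"ay":0,"az":0,"fingers":8},
    {"x":0,"y":0,"z":1.5,"ax":0,"ay":0,"az":0,"fingers":8},
    {"x":0,"y":0,"z":0,"ax":0,"ay":0,"az":0,"fingers":8},
    {"x":0,"y":0,"z":0,"ax":0,"ay":0,"az":0,"fingers":8}
  ]
}}

```text
t: 13.25
eef_pos: [0.4719, -0.0068, 0.1158]
tool_rot: [-0.0, -0.143, 0.99, 0.0]
contact_force: [0.3, 0.1, -1.3]
gripper_width: 0.155
grasp_force: 68.8
```

Call:
{"name": "jog_arm", "arguments": {
  "rows": [
    {"x":0,"y":0,"z":1,"ax":0,"ay":0,"az":0,"fingers":8},
    {"x":0,"y":0,"z":1,"ax":0,"ay":0,"az":0,"fingers":8},
    {"x":0,"y":0,"z":1,"ax":0,"ay":0,"az":0,"fingers":8},
    {"x":0,"y":0,"z":1,"ax":0,"ay":0,"az":0,"fingers":8},
    {"x":0,"y":0,"z":1,"ax":0,"ay":0,"az":0,"fingers":8},
    {"x":0,"y":0,"z":1,"ax":0,"ay":0,"az":0,"fingers":8},
    {"x":0,"y":0,"z":0,"ax":0,"ay":0,"az":0,"fingers":8},
    {"x":0,"y":0,"z":0,"ax":0,"ay":0,"az":0,"fingers":8}
  ]
}}

```text
t: 14.05
eef_pos: [0.4719, -0.0068, 0.1098]
tool_rot: [-0.0, -0.143, 0.99, 0.0]
contact_force: [0.3, 1.5, -1.8]
gripper_width: 0.151
grasp_force: 68.8
```

Call:
{"name": "jog_arm", "arguments": {
  "rows": [
    {"x":0,"y":0,"z":1,"ax":0,"ay":0,"az":0,"fingers":8},
    {"x":0,"y":0,"z":1,"ax":0,"ay":0,"az":0,"fingers":8},
    {"x":0,"y":0,"z":1,"ax":0,"ay":0,"az":0,"fingers":8},
    {"x":0,"y":0,"z":1,"ax":0,"ay":0,"az":0,"fingers":8},
    {"x":0,"y":0,"z":1,"ax":0,"ay":0,"az":0,"fingers":8},
    {"x":0,"y":0,"z":0,"ax":0,"ay":0,"az":0,"fingers":8},
    {"x":0,"y":0,"z":0,"ax":0,"ay":0,"az":0,"fingers":8},
    {"x":0,"y":0,"z":0,"ax":0,"ay":0,"az":0,"fingers":8}
  ]
}}

```text
t: 14.85
eef_pos: [0.4719, -0.0068, 0.1048]
tool_rot: [0.0, -0.143, 0.99, -0.0]
contact_force: [-0.0, -0.7, -1.5]
gripper_width: 0.156
grasp_force: 68.8
```

Call:
{"name": "jog_arm", "arguments": {
  "rows": [
    {"x":0,"y":0,"z":2,"ax":0,"ay":0,"az":0,"fingers":8},
    {"x":0,"y":0,"z":2,"ax":0,"ay":0,"az":0,"fingers":8},
    {"x":0,"y":0,"z":2,"ax":0,"ay":0,"az":0,"fingers":8},
    {"x":0,"y":0,"z":2,"ax":0,"ay":0,"az":0,"fingers":8},
    {"x":0,"y":0,"z":2,"ax":0,"ay":0,"az":0,"fingers":8},
    {"x":0,"y":0,"z":2,"ax":0,"ay":0,"az":0,"fingers":8},
    {"x":0,"y":0,"z":2,"ax":0,"ay":0,"az":0,"fingers":8},
    {"x":0,"y":0,"z":0,"ax":0,"ay":0,"az":0,"fingers":8}
  ]
}}

```text
t: 15.65
eef_pos: [0.4717, -0.0068, 0.0905]
tool_rot: [-0.0, -0.144, 0.99, 0.0]
contact_force: [-0.4, -0.5, -1.1]
gripper_width: 0.156
grasp_force: 68.8
```

```bash
python3 - <<'E'
from station import bot
o=bot.get_obs();print(o["eef_pos"],o["contact_force"],o["tool_rot"])
E
```

```text
[ 0.47173416 -0.00677608  0.09052522] [-0.38555504 -0.54060076 -1.11893336] [-2.40710635e-04 -1.43512364e-01  9.89648494e-01  2.69025771e-05]
```

The middle gap is clear to over 40 mm. I'll still try the right one, as ordered.

Call:
{"name": "jog_arm", "arguments": {
  "rows": [
    {"x":0,"y":0,"z":-20,"ax":0,"ay":0,"az":0,"fingers":8},
    {"x":0,"y":0,"z":-35,"ax":0,"ay":0,"az":0,"fingers":8},
    {"x":0,"y":0,"z":-35,"ax":0,"ay":0,"az":0,"fingers":8},
    {"x":13.5,"y":-34.8,"z":0,"ax":0,"ay":0,"az":0,"fingers":8},
    {"x":13.5,"y":-34.8,"z":0,"ax":0,"ay":0,"az":0,"fingers":8},
    {"x":13.5,"y":-34.8,"z":0,"ax":0,"ay":0,"az":0,"fingers":8},
    {"x":13.5,"y":-34.8,"z":0,"ax":0,"ay":0,"az":0,"fingers":8},
    {"x":0,"y":0,"z":0,"ax":0,"ay":0,"az":-6.4,"fingers":8}
  ]
}}

```text
t: 16.45
eef_pos: [0.4585, -0.1613, 0.1808]
tool_rot: [-0.0, -0.195, 0.981, -0.001]
contact_force: [0.7, -0.1, -1.0]
gripper_width: 0.154
grasp_force: 68.7
```

Call:
{"name": "jog_arm", "arguments": {
  "rows": [
    {"x":0,"y":0,"z":10,"ax":0,"ay":0,"az":0,"fingers":8},
    {"x":0,"y":0,"z":0,"ax":0,"ay":0,"az":0,"fingers":8},
    {"x":0,"y":0,"z":0,"ax":0,"ay":0,"az":0,"fingers":8},
    {"x":0,"y":0,"z":0,"ax":0,"ay":0,"az":0,"fingers":8},
    {"x":0,"y":0,"z":0,"ax":0,"ay":0,"az":0,"fingers":8},
    {"x":0,"y":0,"z":0,"ax":0,"ay":0,"az":0,"fingers":8},
    {"x":0,"y":0,"z":0,"ax":0,"ay":0,"az":0,"fingers":8},
    {"x":0,"y":0,"z":0,"ax":0,"ay":0,"az":0,"fingers":8}
  ]
}}

```text
t: 17.25
eef_pos: [0.4597, -0.1555, 0.1709]
tool_rot: [0.0, -0.198, 0.98, -0.0]
contact_force: [-0.2, 0.3, -0.3]
gripper_width: 0.156
grasp_force: 68.8
```

```bash
python3 - <<'E'
from h import *
from station import bot
np.set_printoptions(precision=4,suppress=True)
c=cam("wrist","wrist7");o=bot.get_obs();g=np.array([.4594,-.1558,.07]);print(o["eef_pos"],o["contact_force"],offs(o,g[:2])[:2])
a=np.radians(22.9); u=np.array([np.cos(a),np.sin(a),0]); v=np.array([-np.sin(a),np.cos(a),0])
print("pred near corners",proj(c,[g-.045*u-.035*v,g-.045*u+.035*v]),"groove near",proj(c,[g-.035*u-.0065*v,g-.035*u+.0065*v]))
G=c["pixels"].max(2).astype(int)
q=int(proj(c,g-.035*u)[0,1]);print("rows",q-4,q+4);r=G[q-4:q+4].mean(0).round().astype(int)
print(r[258:280],r[300:335],r[355:380]); n=int(proj(c,g-.045*u)[0,1]); print(n-6,G[n-6:n+8,280:300].mean(1).round())
E
```

```text
[ 0.4597 -0.1556  0.1709] [-0.4684 -0.3788 -1.8381] (array([ 0.4, -0.1, -0. ]), np.float64(112.89))
pred near corners [[267.2884 178.8882]
 [365.372  178.8628]] groove near [[307.3392 192.9153]
 [325.3582 192.9105]]
rows 188 196
[100 100  99  98  96  96  96  92  80  78  86  97 100  99  99 100  99  98
  99  99  98  99] [ 97  96  99  98  97  98  99  97  92  88  89  86  88  89  97  99  98  98
  99  99  96  89  88  88  86  88  96  98 100  99 101  99 100  97 100] [ 97  98  98  98  97  99  97  97  97  97  96  83  77  86 116 122 122 113
 110 110 101  97  98 106 109]
172 [34. 37. 41. 71. 73. 73. 74. 86. 97. 98. 98. 98. 98. 98.]
```

Call:
{"name": "jog_arm", "arguments": {
  "rows": [
    {"x":0,"y":0.3,"z":15,"ax":0,"ay":0,"az":0,"fingers":8},
    {"x":0,"y":0,"z":15,"ax":0,"ay":0,"az":0,"fingers":8},
    {"x":0,"y":0,"z":8,"ax":0,"ay":0,"az":0,"fingers":8},
    {"x":0,"y":0,"z":0,"ax":0,"ay":0,"az":0,"fingers":8},
    {"x":0,"y":0,"z":1.5,"ax":0,"ay":0,"az":0,"fingers":8},
    {"x":0,"y":0,"z":1.5,"ax":0,"ay":0,"az":0,"fingers":8},
    {"x":0,"y":0,"z":1.5,"ax":0,"ay":0,"az":0,"fingers":8},
    {"x":0,"y":0,"z":0,"ax":0,"ay":0,"az":0,"fingers":8}
  ]
}}

```text
t: 18.1
eef_pos: [0.4596, -0.1553, 0.1284]
tool_rot: [0.0, -0.198, 0.98, -0.0]
contact_force: [-0.1, -0.0, -1.5]
gripper_width: 0.153
grasp_force: 68.8
```

Call:
{"name": "jog_arm", "arguments": {
  "rows": [
    {"x":0,"y":0,"z":1.5,"ax":0,"ay":0,"az":0,"fingers":8},
    {"x":0,"y":0,"z":1.5,"ax":0,"ay":0,"az":0,"fingers":8},
    {"x":0,"y":0,"z":1,"ax":0,"ay":0,"az":0,"fingers":8},
    {"x":0,"y":0,"z":1,"ax":0,"ay":0,"az":0,"fingers":8},
    {"x":0,"y":0,"z":0,"ax":0,"ay":0,"az":0,"fingers":8},
    {"x":0,"y":0,"z":0,"ax":0,"ay":0,"az":0,"fingers":8},
    {"x":0,"y":0,"z":0,"ax":0,"ay":0,"az":0,"fingers":8},
    {"x":0,"y":0,"z":0,"ax":0,"ay":0,"az":0,"fingers":8}
  ]
}}

```text
t: 18.9
eef_pos: [0.4596, -0.1553, 0.1234]
tool_rot: [0.0, -0.199, 0.98, -0.0]
contact_force: [0.7, 0.6, -1.2]
gripper_width: 0.156
grasp_force: 68.8
```

Call:
{"name": "jog_arm", "arguments": {
  "rows": [
    {"x":0,"y":0,"z":1.5,"ax":0,"ay":0,"az":0,"fingers":8},
    {"x":0,"y":0,"z":1.5,"ax":0,"ay":0,"az":0,"fingers":8},
    {"x":0,"y":0,"z":1.5,"ax":0,"ay":0,"az":0,"fingers":8},
    {"x":0,"y":0,"z":1.5,"ax":0,"ay":0,"az":0,"fingers":8},
    {"x":0,"y":0,"z":1.5,"ax":0,"ay":0,"az":0,"fingers":8},
    {"x":0,"y":0,"z":1.5,"ax":0,"ay":0,"az":0,"fingers":8},
    {"x":0,"y":0,"z":0,"ax":0,"ay":0,"az":0,"fingers":8},
    {"x":0,"y":0,"z":0,"ax":0,"ay":0,"az":0,"fingers":8}
  ]
}}

```text
t: 19.7
eef_pos: [0.4596, -0.1553, 0.1143]
tool_rot: [-0.0, -0.199, 0.98, 0.0]
contact_force: [0.9, -0.2, -1.0]
gripper_width: 0.155
grasp_force: 68.8
```

Call:
{"name": "jog_arm", "arguments": {
  "rows": [
    {"x":0,"y":0,"z":1,"ax":0,"ay":0,"az":0,"fingers":8},
    {"x":0,"y":0,"z":1,"ax":0,"ay":0,"az":0,"fingers":8},
    {"x":0,"y":0,"z":1,"ax":0,"ay":0,"az":0,"fingers":8},
    {"x":0,"y":0,"z":1,"ax":0,"ay":0,"az":0,"fingers":8},
    {"x":0,"y":0,"z":1,"ax":0,"ay":0,"az":0,"fingers":8},
    {"x":0,"y":0,"z":0,"ax":0,"ay":0,"az":0,"fingers":8},
    {"x":0,"y":0,"z":0,"ax":0,"ay":0,"az":0,"fingers":8},
    {"x":0,"y":0,"z":0,"ax":0,"ay":0,"az":0,"fingers":8}
  ]
}}

```text
t: 20.5
eef_pos: [0.4599, -0.1554, 0.1099]
tool_rot: [0.0, -0.198, 0.98, -0.0]
contact_force: [-1.7, 0.1, 6.8]
gripper_width: 0.155
grasp_force: 70.0
```

The right gap is jammed at the same depth, so the middle gap is the clear one. I'll go back there.

Call:
{"name": "jog_arm", "arguments": {
  "rows": [
    {"x":0,"y":0,"z":-10,"ax":0,"ay":0,"az":0,"fingers":8},
    {"x":0,"y":0,"z":-25,"ax":0,"ay":0,"az":0,"fingers":8},
    {"x":0,"y":0,"z":-35,"ax":0,"ay":0,"az":0,"fingers":8},
    {"x":-17.3,"y":33,"z":0,"ax":0,"ay":0,"az":0,"fingers":8},
    {"x":-17.3,"y":33,"z":0,"ax":0,"ay":0,"az":0,"fingers":8},
    {"x":-17.3,"y":33,"z":0,"ax":0,"ay":0,"az":0,"fingers":8},
    {"x":-17.3,"y":33,"z":0,"ax":0,"ay":0,"az":0,"fingers":8},
    {"x":0,"y":0,"z":0,"ax":0,"ay":0,"az":6.4,"fingers":8}
  ]
}}

```text
t: 21.3
eef_pos: [0.4722, -0.001, 0.1799]
tool_rot: [0.001, -0.147, 0.989, 0.001]
contact_force: [0.2, 0.1, -1.8]
gripper_width: 0.154
grasp_force: 69.3
```

Call:
{"name": "jog_arm", "arguments": {
  "rows": [
    {"x":0,"y":0,"z":10,"ax":0,"ay":0,"az":0,"fingers":8},
    {"x":0,"y":0,"z":0,"ax":0,"ay":0,"az":0,"fingers":8},
    {"x":0,"y":0,"z":0,"ax":0,"ay":0,"az":0,"fingers":8},
    {"x":0,"y":0,"z":0,"ax":0,"ay":0,"az":0,"fingers":8},
    {"x":0,"y":0,"z":0,"ax":0,"ay":0,"az":0,"fingers":8},
    {"x":0,"y":0,"z":0,"ax":0,"ay":0,"az":0,"fingers":8},
    {"x":0,"y":0,"z":0,"ax":0,"ay":0,"az":0,"fingers":8},
    {"x":0,"y":0,"z":0,"ax":0,"ay":0,"az":0,"fingers":8}
  ]
}}

```text
t: 22.1
eef_pos: [0.472, -0.0068, 0.1694]
tool_rot: [0.0, -0.144, 0.99, -0.0]
contact_force: [0.6, 0.2, -1.5]
gripper_width: 0.155
grasp_force: 69.3
```

```bash
python3 - <<'E'
from h import *
from station import bot
o=bot.get_obs();print(o["t"],o["eef_pos"],o["contact_force"],offs(o,(.4719,-.0068))[:2])
E
```

```text
22.1 [ 0.4720218  -0.00682887  0.16939385] [ 0.6129264   0.22624745 -1.50166601] (array([ 0.1,  0.1, -0. ]), np.float64(106.5))
```

Call:
{"name": "jog_arm", "arguments": {
  "rows": [
    {"x":0,"y":0,"z":15,"ax":0,"ay":0,"az":0,"fingers":8},
    {"x":0,"y":0,"z":15,"ax":0,"ay":0,"az":0,"fingers":8},
    {"x":0,"y":0,"z":6,"ax":0,"ay":0,"az":0,"fingers":8},
    {"x":0,"y":0,"z":0,"ax":0,"ay":0,"az":0,"fingers":8},
    {"x":0,"y":0,"z":1.5,"ax":0,"ay":0,"az":0,"fingers":8},
    {"x":0,"y":0,"z":1.5,"ax":0,"ay":0,"az":0,"fingers":8},
    {"x":0,"y":0,"z":1.5,"ax":0,"ay":0,"az":0,"fingers":8},
    {"x":0,"y":0,"z":1.5,"ax":0,"ay":0,"az":0,"fingers":8}
  ]
}}

```text
t: 22.9
eef_pos: [0.4722, -0.0068, 0.1275]
tool_rot: [0.0, -0.143, 0.99, -0.0]
contact_force: [0.1, 0.8, -1.7]
gripper_width: 0.157
grasp_force: 69.3
```

Call:
{"name": "jog_arm", "arguments": {
  "rows": [
    {"x":0,"y":0,"z":2,"ax":0,"ay":0,"az":0,"fingers":8},
    {"x":0,"y":0,"z":2,"ax":0,"ay":0,"az":0,"fingers":8},
    {"x":0,"y":0,"z":2,"ax":0,"ay":0,"az":0,"fingers":8},
    {"x":0,"y":0,"z":2,"ax":0,"ay":0,"az":0,"fingers":8},
    {"x":0,"y":0,"z":2,"ax":0,"ay":0,"az":0,"fingers":8},
    {"x":0,"y":0,"z":2,"ax":0,"ay":0,"az":0,"fingers":8},
    {"x":0,"y":0,"z":2,"ax":0,"ay":0,"az":0,"fingers":8},
    {"x":0,"y":0,"z":2,"ax":0,"ay":0,"az":0,"fingers":8}
  ]
}}

```text
t: 23.7
eef_pos: [0.4719, -0.0068, 0.1111]
tool_rot: [-0.0, -0.143, 0.99, 0.0]
contact_force: [0.2, 0.4, -1.8]
gripper_width: 0.152
grasp_force: 69.3
```

Call:
{"name": "jog_arm", "arguments": {
  "rows": [
    {"x":0,"y":0,"z":2.5,"ax":0,"ay":0,"az":0,"fingers":8},
    {"x":0,"y":0,"z":2.5,"ax":0,"ay":0,"az":0,"fingers":8},
    {"x":0,"y":0,"z":2.5,"ax":0,"ay":0,"az":0,"fingers":8},
    {"x":0,"y":0,"z":2.5,"ax":0,"ay":0,"az":0,"fingers":8},
    {"x":0,"y":0,"z":2.5,"ax":0,"ay":0,"az":0,"fingers":8},
    {"x":0,"y":0,"z":2.5,"ax":0,"ay":0,"az":0,"fingers":8},
    {"x":0,"y":0,"z":2.5,"ax":0,"ay":0,"az":0,"fingers":8},
    {"x":0,"y":0,"z":0,"ax":0,"ay":0,"az":0,"fingers":8}
  ]
}}

```text
t: 24.5
eef_pos: [0.4717, -0.0068, 0.0935]
tool_rot: [-0.0, -0.144, 0.99, 0.0]
contact_force: [0.0, 0.3, -0.6]
gripper_width: 0.155
grasp_force: 69.3
```

Call:
{"name": "jog_arm", "arguments": {
  "rows": [
    {"x":0,"y":0,"z":1,"ax":0,"ay":0,"az":0,"fingers":8},
    {"x":0,"y":0,"z":1,"ax":0,"ay":0,"az":0,"fingers":8},
    {"x":0,"y":0,"z":1,"ax":0,"ay":0,"az":0,"fingers":8},
    {"x":0,"y":0,"z":1,"ax":0,"ay":0,"az":0,"fingers":8},
    {"x":0,"y":0,"z":1,"ax":0,"ay":0,"az":0,"fingers":8},
    {"x":0,"y":0,"z":0,"ax":0,"ay":0,"az":0,"fingers":8},
    {"x":0,"y":0,"z":0,"ax":0,"ay":0,"az":0,"fingers":8},
    {"x":0,"y":0,"z":0,"ax":0,"ay":0,"az":0,"fingers":8}
  ]
}}

```text
t: 25.3
eef_pos: [0.472, -0.0068, 0.0888]
tool_rot: [0.0, -0.143, 0.99, 0.0]
contact_force: [0.9, 0.4, -1.4]
gripper_width: 0.156
grasp_force: 69.3
```

Call:
{"name": "jog_arm", "arguments": {
  "rows": [
    {"x":0,"y":0,"z":0.5,"ax":0,"ay":0,"az":0,"fingers":8},
    {"x":0,"y":0,"z":0.5,"ax":0,"ay":0,"az":0,"fingers":8},
    {"x":0,"y":0,"z":0.5,"ax":0,"ay":0,"az":0,"fingers":8},
    {"x":0,"y":0,"z":0,"ax":0,"ay":0,"az":0,"fingers":8},
    {"x":0,"y":0,"z":0,"ax":0,"ay":0,"az":0,"fingers":8},
    {"x":0,"y":0,"z":0,"ax":0,"ay":0,"az":0,"fingers":8},
    {"x":0,"y":0,"z":0,"ax":0,"ay":0,"az":0,"fingers":8},
    {"x":0,"y":0,"z":0,"ax":0,"ay":0,"az":0,"fingers":8}
  ]
}}

```text
t: 26.1
eef_pos: [0.472, -0.0068, 0.0873]
tool_rot: [0.0, -0.143, 0.99, 0.0]
contact_force: [0.4, 0.2, -0.6]
gripper_width: 0.155
grasp_force: 69.3
```

Call:
{"name": "jog_arm", "arguments": {
  "rows": [
    {"x":0,"y":0,"z":0.5,"ax":0,"ay":0,"az":0,"fingers":8},
    {"x":0,"y":0,"z":0.5,"ax":0,"ay":0,"az":0,"fingers":8},
    {"x":0,"y":0,"z":0.5,"ax":0,"ay":0,"az":0,"fingers":8},
    {"x":0,"y":0,"z":0,"ax":0,"ay":0,"az":0,"fingers":8},
    {"x":0,"y":0,"z":0,"ax":0,"ay":0,"az":0,"fingers":8},
    {"x":0,"y":0,"z":0,"ax":0,"ay":0,"az":0,"fingers":8},
    {"x":0,"y":0,"z":0,"ax":0,"ay":0,"az":0,"fingers":8},
    {"x":0,"y":0,"z":0,"ax":0,"ay":0,"az":0,"fingers":8}
  ]
}}

```text
t: 26.9
eef_pos: [0.472, -0.0068, 0.086]
tool_rot: [0.0, -0.143, 0.99, -0.0]
contact_force: [-2.4, -0.4, 5.2]
gripper_width: 0.157
grasp_force: 70.1
```

The collar is down at the expected height, with about 6 N. I'll release and back off straight up.

Call:
{"name": "jog_arm", "arguments": {
  "rows": [
    {"x":0,"y":0,"z":0,"ax":0,"ay":0,"az":0,"fingers":20},
    {"x":0,"y":0,"z":0,"ax":0,"ay":0,"az":0,"fingers":30},
    {"x":0,"y":0,"z":0,"ax":0,"ay":0,"az":0,"fingers":40},
    {"x":0,"y":0,"z":0,"ax":0,"ay":0,"az":0,"fingers":45},
    {"x":0,"y":0,"z":0,"ax":0,"ay":0,"az":0,"fingers":45},
    {"x":0,"y":0,"z":0,"ax":0,"ay":0,"az":0,"fingers":45},
    {"x":0,"y":0,"z":-5,"ax":0,"ay":0,"az":0,"fingers":45},
    {"x":0,"y":0,"z":-15,"ax":0,"ay":0,"az":0,"fingers":45}
  ]
}}

```text
t: 27.7
eef_pos: [0.471, -0.0068, 0.1053]
tool_rot: [-0.001, -0.144, 0.99, 0.0]
contact_force: [0.1, -0.5, 0.6]
gripper_width: 0.527
grasp_force: 0.0
```

Call:
{"name": "jog_arm", "arguments": {
  "rows": [
    {"x":0,"y":0,"z":-20,"ax":0,"ay":0,"az":0,"fingers":45},
    {"x":0,"y":0,"z":-30,"ax":0,"ay":0,"az":0,"fingers":45},
    {"x":0,"y":0,"z":-40,"ax":0,"ay":0,"az":0,"fingers":45},
    {"x":0,"y":0,"z":-40,"ax":0,"ay":0,"az":0,"fingers":45},
    {"x":0,"y":0,"z":0,"ax":0,"ay":0,"az":0,"fingers":45},
    {"x":0,"y":0,"z":0,"ax":0,"ay":0,"az":0,"fingers":45},
    {"x":0,"y":0,"z":0,"ax":0,"ay":0,"az":0,"fingers":45},
    {"x":0,"y":0,"z":0,"ax":0,"ay":0,"az":0,"fingers":45}
  ]
}}

```text
t: 28.5
eef_pos: [0.4711, -0.0068, 0.2346]
tool_rot: [-0.001, -0.144, 0.99, 0.0]
contact_force: [-0.2, 0.1, -0.8]
gripper_width: 0.53
grasp_force: 0.0
```

```bash
python3 - <<'E'
from h import *
from station import bot
o=bot.get_obs();print(o["t"],o["eef_pos"],o["contact_force"])
w=cam("wrist","w9")["pixels"];s=cam("side","s9");c=s["pixels"];u,v=proj(s,[[.472,-.007,.09]])[0].astype(int)
a=cv2.resize(w[150:390,220:420],(400,480),interpolation=cv2.INTER_NEAREST);b=cv2.resize(c[v-60:v+60,u-50:u+50],(400,480),interpolation=cv2.INTER_NEAREST)
cv2.imwrite("pics/fin.png",np.hstack([a,b])[:,:,::-1])
E
```

```text
28.5 [ 0.47105074 -0.00684763  0.23456036] [-0.20628476  0.06518001 -0.77442659]
```

View pics/fin.png

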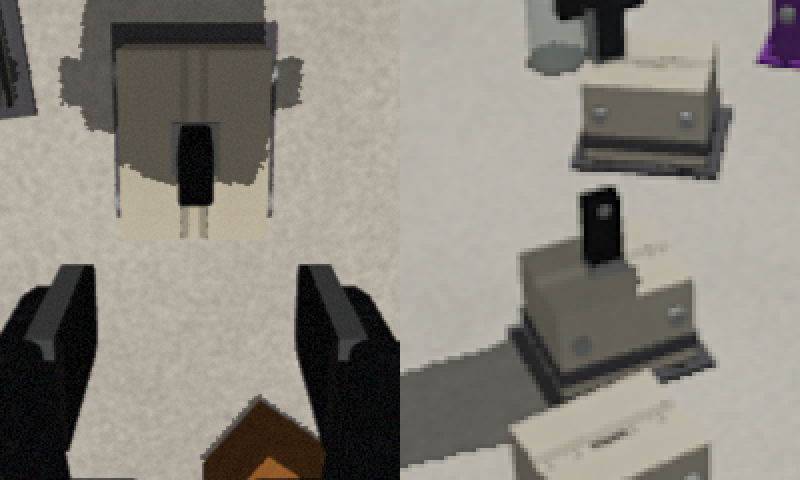

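The feeler stands upright in the middle mould with its collar flush on top, at crop (195,165) in the wrist view and (600,230) in the side view. The gripper is clear.

```bash
python3 -c "
from station import bot
print(bot.hand_in())"
```

```text
the job is handed in; nothing more can be done
None
```

I tried the gaps left, middle, right: left and right jammed at about 20 mm with under 10 N, and the middle was clear, so the feeler now stands fully home there, collar down, and the job is handed in.

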